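# Load the door camera's battery chute and set its switch

### The job

Load both large battery cells into the sloping chute of the door camera's battery pack, letting each roll gently down under the clear cover to the front, with both nubs facing the brass contact strip (the side away from the rotary switch). Then turn the rotary switch clockwise to the fourth click after off (off is the long mark) and let go. Do not drop the cells from a height, and leave the small cell and everything else where it is.

Things in the scene. Friction and masses are not known exactly. Their poses are not given: they have to be found in the camera images.
- cell_a_center (a point): One of two large battery cells (D size): black cylinder, 34 diameter, 61 long overall including, at one end only, a steel nub 11 diameter and 4 long; about 140 g, varies. It lies on its side in a cork cradle, its centre 24 above the console. This point: its centre; x axis along the cell towards the nub
- cell_a_nub (a point): Outer face of that cell's nub, on its axis, 30.5 from the cell's centre
- cell_b_center (a point): The other of two large battery cells (D size): black cylinder, 34 diameter, 61 long overall including, at one end only, a steel nub 11 diameter and 4 long; about 140 g, varies. It lies on its side in a cork cradle, its centre 24 above the console. This point: its centre; x axis along the cell towards the nub
- cell_b_nub (a point): Outer face of that other cell's nub, 30.5 from the cell's centre
- cradle0: Cork cradle, fixed, under a cell that lies along its x axis: plate 66 (x) x 42 x 3 on the console, with four round bumps up to 11 high at x = 12 to 26 either side; the middle 24 of its length is clear for fingers. Origin: middle of its underside. It holds the first large cell
- cradle1: Cork cradle, fixed, under a cell that lies along its x axis: plate 66 (x) x 42 x 3 on the console, with four round bumps up to 11 high at x = 12 to 26 either side; the middle 24 of its length is clear for fingers. Origin: middle of its underside. It holds the other large cell
- cradle2: Cork cradle, fixed, under a cell that lies along its x axis: plate 66 (x) x 42 x 3 on the console, with four round bumps up to 11 high at x = 12 to 26 either side; the middle 24 of its length is clear for fingers. Origin: middle of its underside. It holds the small cell
- pack: Battery pack of the door camera, white plastic, fixed, 212 (x) by 182 (y), up to 120 high. Origin: middle of its underside; x points from its low front to its high rear, y to its left. Left half: a gravity chute along x on the line y = +50. Right half: a switch box, top 70 high, x from -105 to +35, with the rotary switch at x = -35, y = -46
- chute_feed (a point): Point in the open rear part of the chute, at pack x = +50, mid-way between the side walls, at the height of the rails' top (a cell lying there has its centre 17 above it). Axes as the pack's. The lane is 69 wide, open above from pack x = -10 to the rear wall at +102 (110 high); side walls 24 high, then lips flaring outward, up to 36 above the rails
- chute_home (a point): Point on the rails' top, mid-lane, under the clear cover (pack x = -66). The two rails (34 wide gap between) slope at 12 degrees down to the front stop at pack x = -100; the cover, 42 above them, ends at x = -15. A cell laid across the open rear part rolls down here by itself: homes of the centres are at pack x = -83 (61 high) and -50 (68 high)
- contact (a point): Brass contact strip along the inside of the chute's left wall (pack +y), the side away from the rotary switch; this point is in its middle. In the chute the cells lie across the lane, along the pack's y, with their nubs towards this strip
- dial_grip (a point): Rotary switch: black knob on a vertical axis, disc 44 diameter with a straight bar on it 42 long, 13 thick, 32 high above the disc. This point: on the axis, 22 above the disc's top, 10 below the bar's top, about 103 above the console. x axis along the bar, away from the pointer (white line at the -x end of the bar); turns with the knob
- dial (a joint): Angle of the rotary switch in rad, growing clockwise seen from above: 0 at off (long mark, towards the pack's front), a click every 0.524 (30 degrees) at each of five short marks; let go, it snaps to the nearest click; turning takes about 0.1 N m. Fourth click: 2.094. End stops just past off and the fifth mark. Starts at off, first or second click
- small_cell_center (a point): Small battery cell (C size), 26 diameter, 50 long, otherwise like the large ones, in a like cradle, its centre 19 above the console: a bystander. This point: its centre, x axis towards its nub
- paperweight_mid (a point): Round glass paperweight, 68 diameter, 49 high, a bystander. This point: its centre
- eye_plate_mid (a point): Blue ceramic evil-eye plate lying flat, 90 diameter, 13 high, a bystander. This point: its centre
- torch_mid (a point): Dark steel torch standing on its lens, 46 diameter, 122 high, a bystander. This point: its centre
- diffuser_mid (a point): Amber glass bottle, 60 diameter, 130 high, a bystander. This point: its centre
- key_bowl_mid (a point): White ceramic bowl, 110 diameter, 50 high, a bystander. This point: its centre
- opener_mid (a point): Steel bottle opener lying flat, about 110 long, 34 wide, 5 thick, a bystander. This point: middle of its handle bar
Not all that is in view belongs to the job. Leave any turquoise look-alike of the part that bears cell_b_center alone.

How it is judged (in metres and radians):
On the way, in this order (a step that is already met when the one before it is completed fails the run):
1. both large cells lie home in the chute, nubs to the contact strip, while the switch has not yet been turned past the second click (x of cell_a_center in the frame of pack between -0.1 and -0.035 m and y of cell_a_center in the frame of pack between 0.038 and 0.062 m and z of cell_a_center in the frame of pack between 0.05 and 0.085 m and y of each of cell_a_nub, cell_b_nub in the frame of pack above 0.07 m and linear speed of each of cell_a, cell_b below 0.03 m/s and x of cell_b_center in the frame of pack between -0.1 and -0.035 m and y of cell_b_center in the frame of pack between 0.038 and 0.062 m and z of cell_b_center in the frame of pack between 0.05 and 0.085 m and value of joint dial below 1.4 rad), for 0.2 s.
2. the switch stands at the fourth click (value of joint dial between 1.95 and 2.24 rad), for 0.2 s.
At the end, for the whole second after the job is handed in: Both large cells lie still across the low front end of the chute (centres over 35 mm in front of the middle of the pack, within 12 mm of mid-lane), nubs towards the brass strip; the switch rests at the fourth click after off (within 0.14 rad) (all of step 2 and x of cell_a_center in the frame of pack between -0.1 and -0.035 m and y of cell_a_center in the frame of pack between 0.038 and 0.062 m and z of cell_a_center in the frame of pack between 0.05 and 0.085 m and y of each of cell_a_nub, cell_b_nub in the frame of pack above 0.07 m and linear speed of each of cell_a, cell_b below 0.03 m/s and x of cell_b_center in the frame of pack between -0.1 and -0.035 m and y of cell_b_center in the frame of pack between 0.038 and 0.062 m and z of cell_b_center in the frame of pack between 0.05 and 0.085 m and velocity of joint dial between -0.1 and 0.1 rad/s); the robot touches nothing.
It fails at once if the small cell is shifted by more than 25 mm (distance of small_cell_center from where it was at the start of the episode above 0.025 m).
It fails at once if another bystander (paperweight, plate, torch, bottle, bowl, opener) is shifted by more than 25 mm (distance of any of paperweight_mid, eye_plate_mid, torch_mid, diffuser_mid, key_bowl_mid, opener_mid from where it was at the start of the episode above 0.025 m).
It fails at once if a large cell is dropped or flung (faster than 1.1 m/s while not held) ((linear speed of cell_a above 1.1 m/s and contact force between cell_a and the fingers below 0.3 N) or (linear speed of cell_b above 1.1 m/s and contact force between cell_b and the fingers below 0.3 N)).
It also fails if it takes over 72 s, if anything falls off the work surface, if the arm or the gripper's body presses on something with over 40 N, if the wrist force passes 120 N, or if a joint passes its speed limit or range.

### The arm

A 7-joint arm with a two-finger parallel gripper is mounted at the origin on the work surface. World frame = base frame: x ahead of the robot, y to its left, z up, the work surface at z = 0. Lengths are in m, angles in degrees, forces in N, time in s.
With the tool pointing down it reaches from about 0.425 to 0.875 m from the base axis. Payload 4.7 kg.
Tool frame: the origin (TCP) lies at the centre of the arm's flange, where the gripper is bolted on; the fingertips stand 182 mm ahead of it and the grasp point (between the pads) lies 164 mm ahead of it; z points along the fingers, y is the line along which they close (so a half turn about z gives the same grasp; the last joint's range is limited). The gripper opens to 87 mm and grips with 3 to 60 N. Pads are 19 mm wide; open, the fingers measure 117 mm over their backs; the gripper's body (75 mm by 190 mm) begins 51 mm behind the grasp point.
Start: joints at [69.62, 18.392, -4.016, 83.108, 1.295, 78.541, -3.26], TCP at [0.235, -0.606, 0.405] pointing down, gripper open.
Joint ranges: [-163.93, 163.93], [-17.29, 119.83], [-79.2, 71.16], [3.27, 140.29], [-89.18, 269.18], [5.43, 117.66], [-154.24, 154.24]. Speed limits (degrees/s): [147.25, 147.25, 180, 180, 180, 180, 180].

### API

Orientations are given as [roll, pitch, yaw] about the fixed x, y, z axes, in that order (R = Rz(yaw) Ry(pitch) Rx(roll)).
In Python, from cell import env gives the robot as it stands. The module is installed in compiled form; this text tells all that it offers.
- The arm moves only by the tool step_arm, never from a script. Its argument "steps" is one flat list of numbers, 5 for each row, row after row: the opening, from 0 (shut) to 1 (fully open), then the shift along the tool's x, y, z in mm, then the turn about the tool's z in degrees. In form: [grip, dx, dy, dz, roll, grip, dx, dy, dz, roll, ...]. A call has 1 to 12 rows; each row shifts and turns the commanded pose from where the row before left it, along the tool's axes as they then stand; what a row does not reach is not made up. A row lasts 1/8 s, in which the tool goes at most 62.5 mm and 10.7 degrees, less where a joint would pass 70% of its speed; a pose out of reach is approached as far as the arm can. A call with a gripper value outside its range is refused whole. The fingers move at their own pace and stop on an object; "grip_force" is the grip in N (left out, the last holds). Time passes only in rows, so rows that do not move let the fingers close. It gives the time, the measured TCP pose, the force, the opening and the grip force at its end, in the units of the state.
- env.get_obs(): the state, without advancing time (a new reading comes with each control period).
- env.read_camera(name): name is "scene" or "top"; returns a dict with "image" (400x640x3 uint8, red, green, blue), "camera_matrix" (3x3 intrinsics, pixels), "R" (3x3) and "t" (3): a world point X has camera coordinates R X + t. Camera axes: x right, y down, z forward; pixel columns grow to the right and rows downward; lengths in m; the calibration is good to about 2 mm. A picture is of the moment at which its call begins. There is no depth.
- env.sign_off(): hands the job in; it is judged then, once.
The state is a dict: "time_s": time; "qpos": joint angles; "joint_velocities": joint speeds; "effort": joint torques, N m; "tool_pos": TCP position; "tool_rot": TCP orientation; "force": force on the tool from outside, world axes, zero at the start; "wrist_torque": the same for the moment, N m; "grip_width": finger opening in m; "grasp_force": force on a finger pad.
Only numpy, scipy, OpenCV 4.12 (cv2) and the standard library are available. Lean on these libraries where they do the work, as an engineer would, in place of code of your own. Each camera call takes 0.05 s, during which the arm holds its last target. There are 200 camera calls.

## Working session

There is one attempt and no reset: what is moved stays moved. The work goes in short steps, Python scripts to look and compute and a tool call to move; the robot and the scene stay as the last step left them, time stands still between calls to the robot, and variables do not carry over. Pictures are saved under pics/ and viewed, at most 10 in all, crops included, and the job is handed in when it is done.

Besides the shell and the picture viewer there is one more tool, called as name(argument=value, ...), one argument or row to a line, values as JSON. step_arm: Moves the arm, as the interface text tells. Its arguments: {"type":"object","properties":{"steps":{"type":"array","items":{"type":"number"}},"grip_force":{"type":"number"}},"required":["steps"]}

```bash
mkdir -p pics; cat > h.py <<'E'
import numpy as np, cv2
from cell import env
def ray(c,u,v,z):
    K,R,t=map(np.array,(c["camera_matrix"],c["R"],c["t"]))
    d=R.T@np.linalg.solve(K,[u,v,1.]); o=-R.T@t
    return o+d*(z-o[2])/d[2]
def proj(c,X):
    p=np.array(c["R"])@np.array(X)+np.array(c["t"]); p=np.array(c["camera_matrix"])@p; return p[:2]/p[2]
E
python3 - <<'E'
from h import *
for n in("top","scene"):
    c=env.read_camera(n); cv2.imwrite(f"pics/{n}0.png",c["image"][:,:,::-1])
    print(n,np.round(-np.array(c["R"]).T@np.array(c["t"]),3),np.round(c["R"],2).tolist(),np.array(c["camera_matrix"]).round(0).tolist())
print(env.get_obs())
E
```

```text
top [0.393 0.053 1.266] [[-0.01, -1.0, 0.03], [-0.99, 0.01, -0.12], [0.12, -0.03, -0.99]] [[399.0, 0.0, 321.0], [0.0, 399.0, 192.0], [0.0, 0.0, 1.0]]
scene [ 1.283 -0.402  0.712] [[0.51, 0.86, 0.01], [0.5, -0.29, -0.82], [-0.7, 0.42, -0.57]] [[431.0, 0.0, 315.0], [0.0, 431.0, 201.0], [0.0, 0.0, 1.0]]
{'time_s': 0.1, 'qpos': array([69.620844  , 18.43443089, -4.01432652, 83.16809468,  1.2962134 ,
       78.53874605, -3.25968499]), 'joint_velocities': array([-0.01421578, -0.16502343,  0.05516072, -0.05636302, -0.08526345,
        0.08056796,  0.01605764]), 'effort': array([-1.82770223e-04, -4.92570913e+01, -4.05706996e-01, -3.13397777e+01,
       -6.40874309e-02,  3.95373150e-02,  9.62966078e-05]), 'tool_pos': array([ 0.2348103 , -0.6059156 ,  0.40377317]), 'tool_rot': array([-1.79904019e+02,  6.92374317e-03,  2.11881740e+01]), 'force': array([ 0.49217974, -1.13210548, -0.20546837]), 'wrist_torque': array([0.05221743, 0.02520543, 0.01648849]), 'grasp_force': 0.0, 'grip_width': 0.0875015741873082}
```

View pics/top0.png

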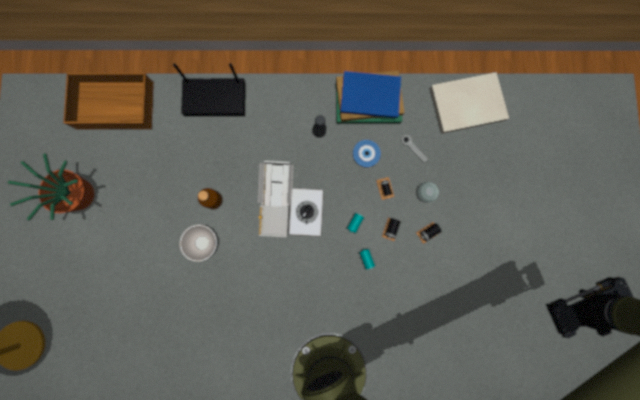

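View pics/scene0.png

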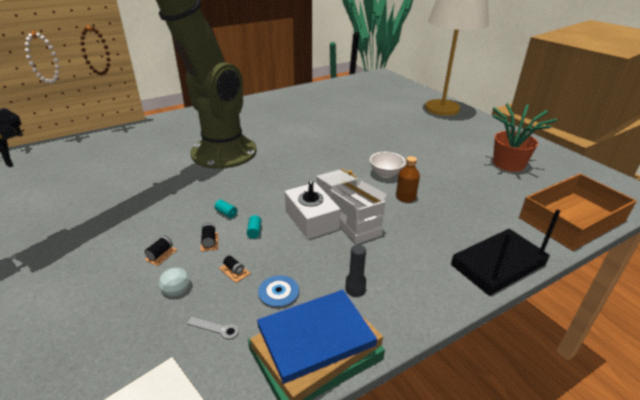

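The top view shows black cells in orange cradles at about (393,228), (430,232) and (386,188). Turquoise look-alikes lie at (356,222) and (368,259). The pack is at (260–323,160–238), with its front towards the robot. The two large cells should be (393,228) and (430,232), since (386,188) looks like the smaller one. I'll check that in a close crop.

```bash
python3 - <<'E'
from h import *
a=cv2.imread("pics/top0.png");b=cv2.imread("pics/scene0.png")
r=lambda i,x,y,w,h,W,H:cv2.resize(i[y:y+h,x:x+w],(W,H),interpolation=cv2.INTER_CUBIC)
p=np.vstack([np.hstack([r(a,375,175,72,72,400,300)if 0 else r(a,370,175,80,60+0,400,300),r(a,250,155,80,90,267,300)]),
 np.hstack([r(b,135,215,120,90,400,300),r(b,280,160,107,120,267,300)])])
cv2.imwrite("pics/crop1.png",p)
E
```

```text
(no output)
```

View pics/crop1.png

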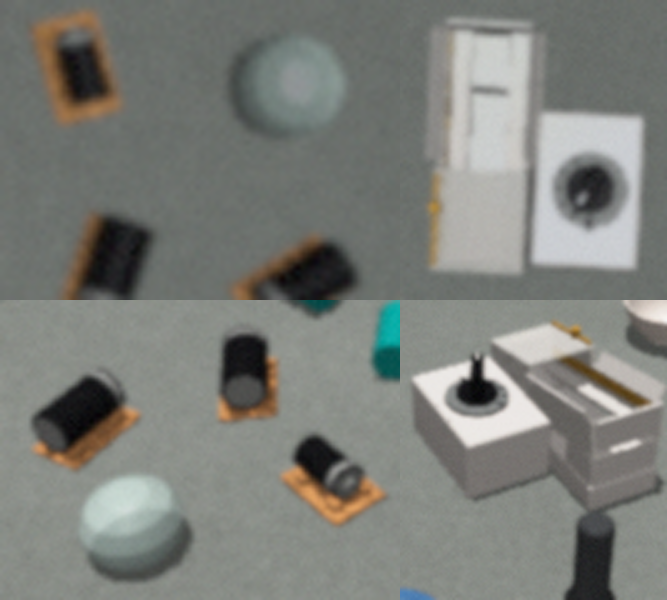

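Crop: the two large cells (393,228) and (430,232) are clearly bigger than the small one at (386,188). Both nubs (light ring) are at their lower or lower-left ends, around (391,236) and (422,236). The knob's bar stands on the disc near (307,211). Next I'll measure them.

```bash
python3 - <<'E'
from h import *
c=env.read_camera("top");im=c["image"];S=4
big=cv2.resize(im,None,fx=S,fy=S,interpolation=cv2.INTER_CUBIC)
hsv=cv2.cvtColor(big,cv2.COLOR_RGB2HSV)
up=lambda p:(np.array(p)+.5)/S-.5
def rect(m,x0,y0,x1,y1,z,name):
    mm=np.zeros_like(m);mm[y0*S:y1*S,x0*S:x1*S]=m[y0*S:y1*S,x0*S:x1*S]
    cs,_=cv2.findContours(mm,0,2);k=max(cs,key=cv2.contourArea)
    b=cv2.boxPoints(cv2.minAreaRect(k));P=np.array([ray(c,*up(q),z)[:2] for q in b])
    e=[P[1]-P[0],P[2]-P[1]];L=[np.linalg.norm(q) for q in e];i=int(np.argmax(L))
    print(name,"ctr",P.mean(0).round(4),"size",np.round(L,4),"long-axis deg",np.degrees(np.arctan2(e[i][1],e[i][0])).round(1)%180)
    return P
blk=((hsv[...,2]<55)&(hsv[...,1]<120)).astype(np.uint8)
org=((hsv[...,0]>4)&(hsv[...,0]<22)&(hsv[...,1]>110)).astype(np.uint8)
for th in(50,65):
    blk=(hsv[...,2]<th).astype(np.uint8)
    rect(blk,380,215,405,243,.024,"c1");rect(blk,415,218,445,245,.024,"c2")
nb=lambda x0,y0,x1,y1:0
rect(((org>0)|(blk>0)).astype(np.uint8),380,215,405,243,.01,"c1+cradle");rect(((org>0)|(blk>0)).astype(np.uint8),415,218,445,245,.01,"c2+cradle")
g=hsv[...,2].astype(int)
for th in(170,190):
  w=((g>th)&(hsv[...,1]<40)).astype(np.uint8)
  P=rect(w,290,185,326,240,.07,"box");print(P.round(3).tolist())
print(big[211*S,285*S],big[190*S,300*S],big[200*S,270*S],g[212*S:220*S:8,300*S:315*S:8].tolist())
# knob disc dark at z~.08
rect((g<120).astype(np.uint8),294,195,321,228,.081,"disc")
# bar : darkest
rect((g<45).astype(np.uint8),294,195,321,228,.11,"bar")
E
```

```text
c1 ctr [ 0.4379 -0.2041] size [0.0451 0.0306] long-axis deg 159.7
c2 ctr [ 0.4234 -0.3281] size [0.0456 0.0304] long-axis deg 121.7
c1 ctr [ 0.4372 -0.2041] size [0.0495 0.0335] long-axis deg 159.7
c2 ctr [ 0.4227 -0.3272] size [0.0507 0.0328] long-axis deg 121.5
c1+cradle ctr [ 0.4316 -0.2017] size [0.0649 0.0394] long-axis deg 159.0
c2+cradle ctr [ 0.4198 -0.3217] size [0.0716 0.0381] long-axis deg 120.8
box ctr [0.483  0.0662] size [0.1357 0.0934] long-axis deg 176.7
[[0.418, 0.116], [0.554, 0.109], [0.548, 0.015], [0.412, 0.024]]
box ctr [0.4828 0.0659] size [0.1317 0.0888] long-axis deg 176.7
[[0.42, 0.114], [0.551, 0.106], [0.546, 0.018], [0.414, 0.026]]
[178 179 176] [193 193 193] [192 190 188] [[83, 45, 54, 56, 37, 41, 51, 94], [92, 60, 113, 79, 38, 51, 55, 102], [108, 80, 104, 53, 46, 54, 74, 118], [129, 90, 69, 66, 71, 89, 117, 133]]
disc ctr [0.4829 0.0657] size [0.0538 0.0523] long-axis deg 130.9
bar ctr [0.4839 0.0632] size [0.0291 0.0231] long-axis deg 142.8
```

step_arm(
  steps=[0.7,0,0,0,-10,0.7,0,0,0,-10,0.7,0,0,0,-10,0.7,0,0,0,-10,0.7,0,0,0,-10,0.7,0,0,0,-10,0.7,0,0,0,-10,0.7,0,0,0,-10,0.7,0,0,0,-10,0.7,0,0,0,-10],
  grip_force=25,
)

```text
time_s: 1.4
tool_pos: [0.2348, -0.606, 0.4043]
tool_rot: [180.0, -0.0, 121.5]
force: [-0.2, 0.7, 0.6]
grip_width: 0.0607
grasp_force: 0.0
```

```bash
cat >> h.py <<'E'
from scipy.spatial.transform import Rotation as Ro
def go(x,y,z):
    o=env.get_obs();R=Ro.from_euler("xyz",o["tool_rot"],degrees=True).as_matrix()
    print("t",round(o["time_s"],2),"pos",o["tool_pos"].round(4),"rot",np.round(o["tool_rot"],1),"w",round(o["grip_width"],4),"F",np.round(o["force"],1),"q7",o["qpos"][6].round(1),"-> mm",(1e3*R.T@(np.array([x,y,z])-o["tool_pos"])).round(1))
E
python3 -c "
from h import *
go(.42,-.3225,.405)"
```

```text
t 1.4 pos [ 0.2348 -0.606   0.4043] rot [180.   -0.  121.5] w 0.0607 F [-0.2  0.7  0.6] q7 94.0 -> mm [144.9 306.   -0.6]
```

step_arm(
  steps=[0.7,16,34,0,0,0.7,16,34,0,0,0.7,16,34,0,0,0.7,16,34,0,0,0.7,16,34,0,0,0.7,16,34,0,0,0.7,16,34,0,0,0.7,16,34,0,0,0.7,17,34,0,0,0.7,0,0,45,0,0.7,0,0,45,0,0.7,0,0,30,0],
)

```text
time_s: 2.9
tool_pos: [0.4209, -0.323, 0.2825]
tool_rot: [-179.9, -0.1, 121.2]
force: [-0.1, 0.8, -0.0]
grip_width: 0.0606
grasp_force: 0.0
```

```bash
python3 - <<'E'
from h import *
go(.42,-.3225,.19)
c=env.read_camera("scene");im=c["image"][:,:,::-1]
print([proj(c,p).round(1).tolist() for p in([.42,-.3225,.024],[.432,-.202,.024])])
cv2.imwrite("pics/c2.png",cv2.resize(im[170:290,90:250],(800,600),interpolation=cv2.INTER_CUBIC))
E
```

```text
t 2.9 pos [ 0.4209 -0.323   0.2825] rot [-1.799e+02 -1.000e-01  1.212e+02] w 0.0606 F [-0.1  0.8 -0. ] q7 60.7 -> mm [ 0.7 -0.4 92.5]
[[157.9, 248.3], [208.0, 234.9]]
```

View pics/c2.png

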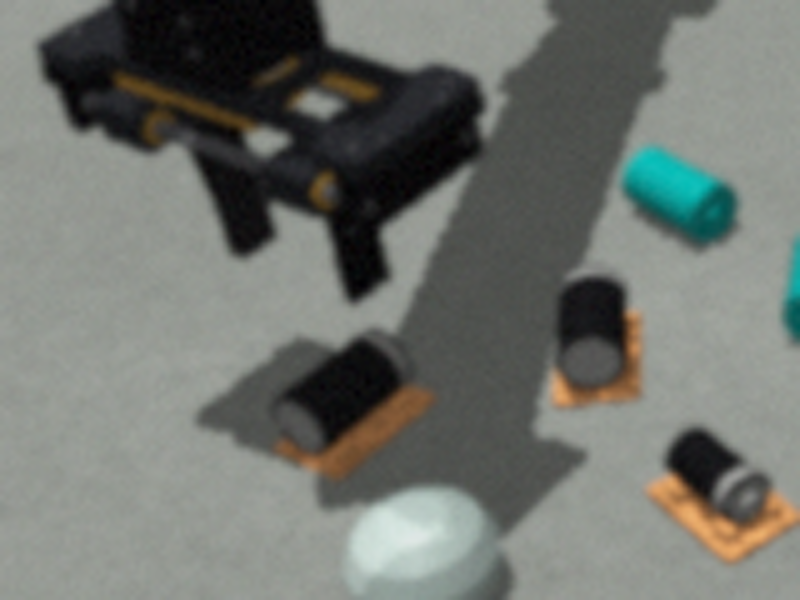

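The crop shows the gripper above the right-hand cell. The projected centre falls at crop (340,391), on the cell's middle. The steel cap with the nub is at its upper-right end. Next: go down, grip and lift.

step_arm(
  steps=[0.7,0,0,30,0,0.7,0,0,30,0,0.7,0,0,20,0,0.7,0,0,12,0,0.7,0,0,0,0,0.3,0,0,0,0,0.3,0,0,0,0,0.3,0,0,0,0,0.3,0,0,0,0,0.3,0,0,0,0],
  grip_force=25,
)

```text
time_s: 4.2
tool_pos: [0.421, -0.3243, 0.1932]
tool_rot: [-179.9, 0.0, 121.1]
force: [-4.8, -1.4, 4.9]
grip_width: 0.0332
grasp_force: 25.0
```

step_arm(
  steps=[0.3,0,0,-20,0,0.3,0,0,-40,0,0.3,0,0,-50,0,0.3,0,0,-50,0,0.3,0,0,-45,0,0.3,0,0,0,8,0.3,0,0,0,8,0.3,0,0,0,8,0.3,0,0,0,8,0.3,0,0,0,2.7,0.3,0,0,0,0],
)

```text
time_s: 5.58
tool_pos: [0.4219, -0.3231, 0.3972]
tool_rot: [180.0, -0.1, 86.6]
force: [-0.5, -0.2, -2.4]
grip_width: 0.0337
grasp_force: 25.0
```

```bash
python3 - <<'E'
from h import *
yw=np.radians(-3.3);R=np.array([[np.cos(yw),-np.sin(yw)],[np.sin(yw),np.cos(yw)]])
O=np.array([.483,.066])-R@[-.035,-.046]
f=O+R@[.04,.05];print(O,f)
go(*f,.40)
E
```

```text
[0.52058991 0.10990898] [0.56340178 0.15752351]
t 5.58 pos [ 0.4219 -0.3231  0.3972] rot [ 1.80e+02 -1.00e-01  8.66e+01] w 0.0337 F [-0.5 -0.2 -2.4] q7 28.9 -> mm [488.2 112.5  -2.4]
```

step_arm(
  steps=[0.3,20,5,0,0,0.3,40,9,0,0,0.3,45,10,0,0,0.3,45,10,0,0,0.3,45,10,0,0,0.3,45,10,0,0,0.3,45,10,0,0,0.3,45,10,0,0,0.3,45,10,0,0,0.3,45,10,0,0,0.3,40,10,0,0,0.3,25,8,0,0],
)

```text
time_s: 7.08
tool_pos: [0.5621, 0.1579, 0.3979]
tool_rot: [-180.0, -0.1, 86.8]
force: [1.0, 0.2, -1.4]
grip_width: 0.0332
grasp_force: 25.0
```

```bash
python3 - <<'E'
from h import *
go(.5634,.1575,.28)
c=env.read_camera("scene");im=c["image"][:,:,::-1]
yw=np.radians(-3.3);R=np.array([[np.cos(yw),-np.sin(yw)],[np.sin(yw),np.cos(yw)]])
w=lambda x,y,z:[*(np.array([.5206,.1099])+R@[x,y]),z]
b=cv2.resize(im[120:270,270:410],(560,600),interpolation=cv2.INTER_CUBIC)
for p in(w(.05,.05,.0717),w(.106,.05+.0345,.11),w(.106,.05-.0345,.11),w(-.015,.05,.0580+.042),w(.035,-.091,.07),w(-.105,-.091,.07)):
    q=(proj(c,p)-[270,120])*4;print(q.round());cv2.circle(b,tuple(int(v) for v in q),3,(0,0,255),1)
cv2.imwrite("pics/c3.png",b)
E
```

```text
t 7.08 pos [0.5621 0.1579 0.3979] rot [-1.80e+02 -1.00e-01  8.68e+01] w 0.0332 F [ 1.   0.2 -1.4] q7 -31.6 -> mm [ -0.5   1.4 117.9]
[357. 342.]
[458. 324.]
[363. 354.]
[307. 256.]
[150. 392.]
[ 57. 280.]
```

View pics/c3.png

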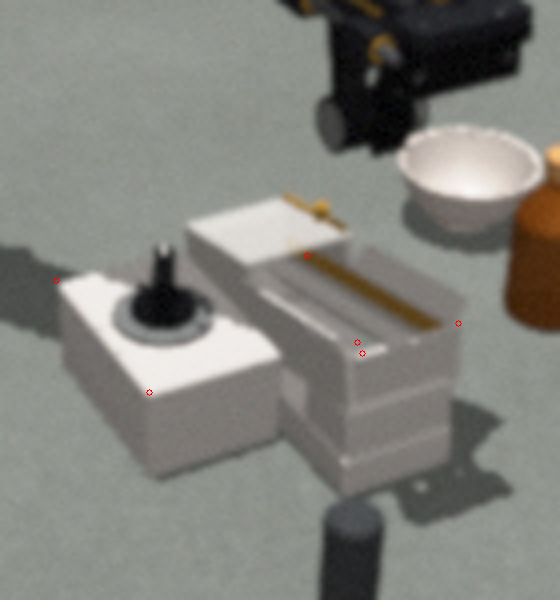

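The projected box and rear-wall corners agree with the picture to about 2 px, for example (150,392) and (458,324). The cell hangs with its flat end facing the switch side, at crop (332,124). I'll check where it sits lengthwise in the grip.

```bash
cat >> h.py <<'E'
def endchk(x0=340,x1=362,y0=138,y1=164):
    c=env.read_camera("scene");im=c["image"].astype(int)
    o=env.get_obs();p=o["tool_pos"];u=np.array([np.cos(np.radians(86.7)),np.sin(np.radians(86.7)),0])
    for dz in(.164,.169):
        for l in(-.0275,-.0305,-.0335): print(dz,l,proj(c,p-[0,0,dz]+l*u).round(1))
    g=im[y0:y1,x0:x1].sum(2)//3; print(g)
E
python3 -c "
from h import *
endchk()"
```

```text
0.164 -0.0275 [351.7 149.5]
0.164 -0.0305 [350.6 149.8]
0.164 -0.0335 [349.5 150.1]
0.169 -0.0275 [351.6 151.4]
0.169 -0.0305 [350.5 151.7]
0.169 -0.0335 [349.4 152. ]
[[143 143 146 143 143 145 145 142 142 143 143 144 137 101  48  18  16  14
   18  21  16  21]
 [145 146 142 141 145 142 143 144 143 144 143 143 136 104  55  19   7  13
   19  18  13  23]
 [148 143 143 144 142 143 144 142 143 145 144 143 139 107  59  21  14  16
   16  15  18  22]
 [147 143 143 141 140 142 147 142 143 142 143 142 137 108  63  27  12  20
   18  19  17  19]
 [143 145 141 143 145 142 145 144 144 144 140 140 132 103  60  20  16  14
   12  17  17  18]
 [141 141 141 141 141 144 144 142 141 142 138 126 113  83  45  21  10  10
   10  13  11  15]
 [140 142 137 141 142 145 140 141 139 142 127 100  75  49  30  21  17  15
   10  15  14  11]
 [144 143 140 142 141 141 143 140 140 136 111  74  53  46  38  21  15  12
    8  11  14  12]
 [141 142 141 142 142 140 139 141 140 127  98  66  63  64  56  39  17  13
   17  11  13   7]
 [144 143 143 143 141 141 144 144 139 122  90  66  64  65  63  45  27  10
   19  15  15  19]
 [
[... 786 characters left out ...]
3 137 112  76  62  57  46  39
   49  59  72  87]
 [142 141 141 142 141 142 141 144 142 145 143 142 126  98  78  69  71  83
   94 106 121 131]
 [144 143 141 141 141 143 140 143 144 146 141 139 139 125 110 106 112 126
  133 137 138 140]
 [144 144 142 144 143 141 144 144 144 142 143 143 141 137 137 138 137 140
  146 141 144 144]
 [140 143 143 142 146 145 143 145 142 146 144 143 143 142 144 142 142 145
  144 142 145 144]
 [143 143 141 142 142 143 142 144 144 143 144 144 144 144 145 144 148 143
  145 142 144 148]
 [143 142 143 141 143 142 146 143 141 144 144 144 141 146 142 143 147 145
  145 145 145 145]
 [140 145 144 143 142 143 144 145 146 145 143 143 141 142 144 145 145 144
  144 143 144 146]]
```

step_arm(
  steps=[0.3,-7,1,30,0,0.3,0,0,35,0,0.3,0,0,30,0,0.3,0,0,20,0,0.3,0,0,10,0,0.3,0,0,5,0,0.3,0,0,3,0,0.3,0,0,0,0,0.3,0,0,0,0],
)

```text
time_s: 8.3
tool_pos: [0.5639, 0.1467, 0.2653]
tool_rot: [179.9, -0.0, 86.5]
force: [-0.3, 0.5, -1.7]
grip_width: 0.0335
grasp_force: 25.0
```

```bash
python3 - <<'E'
from h import *
go(.5634,.1508,.256)
c=env.read_camera("scene");im=c["image"][:,:,::-1]
cv2.imwrite("pics/c4.png",cv2.resize(im[140:260,290:410],(600,600),interpolation=cv2.INTER_CUBIC))
E
```

```text
t 8.3 pos [0.5639 0.1467 0.2653] rot [179.9  -0.   86.5] w 0.0335 F [-0.3  0.5 -1.7] q7 -35.2 -> mm [ 4.  -0.7  9.3]
```

View pics/c4.png

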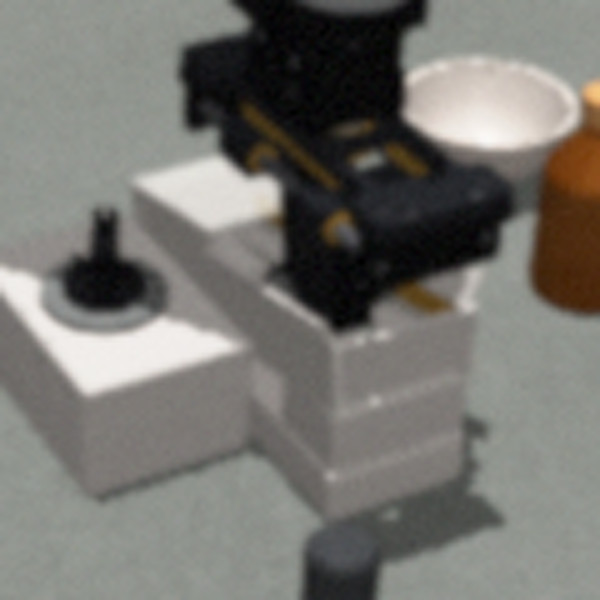

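The TCP is at y 0.1467. The earlier reading was taken while the arm was still settling, so I'll lift, shift and recheck at rest.

step_arm(
  steps=[0.3,4,0,-30,0,0.3,0,0,-40,0,0.3,0,0,-20,0,0.3,0,0,0,0,0.3,0,0,0,0,0.3,0,0,0,0,0.3,0,0,0,0],
)

```text
time_s: 9.22
tool_pos: [0.5637, 0.1505, 0.3537]
tool_rot: [-179.9, 0.0, 86.5]
force: [-0.3, 0.1, -1.5]
grip_width: 0.0338
grasp_force: 25.0
```

```bash
python3 - <<'E'
from h import *
go(.5634,.1508,.256)
c=env.read_camera("scene");g=c["image"].astype(int).sum(2)//3
p=env.get_obs()["tool_pos"];u=np.array([np.cos(np.radians(86.7)),np.sin(np.radians(86.7)),0])
print(p)
for l in(-.0215,-.0245,-.0275,-.0305): print(l,proj(c,p-[0,0,.169]+l*u).round(1))
x,y=proj(c,p-[0,0,.169]-.0265*u).astype(int);print(x-9,y-11);print("\n".join(" ".join("%3d"%v for v in r) for r in g[y-11:y+12,x-9:x+11]))
E
```

```text
t 9.22 pos [0.5637 0.1505 0.3537] rot [-179.9    0.    86.5] w 0.0338 F [-0.3  0.1 -1.5] q7 -32.3 -> mm [ 0.3 -0.1 97.7]
[0.56377175 0.1504829  0.35392925]
-0.0215 [350.2 168.3]
-0.0245 [349.2 168.6]
-0.0275 [348.1 168.8]
-0.0305 [347.  169.1]
339 157
144 144 142 142 140 143 145 141 142 132  95  40  19  15  14  18  15  16  35  69
146 143 143 141 142 142 142 143 143 133  96  41  17  15  14  15  14  15  29  56
145 141 146 142 145 141 141 140 143 137  95  43  14  14  11  15  14  17  23  31
143 143 142 142 143 141 142 142 136 127  85  37  14  11  13  14  11  14  15  17
146 143 142 145 143 142 140 130 111  94  63  26  10  14  13  15  11  15  19  17
144 143 147 142 142 140 130 108  74  52  35  19  12  17  12   9  15  15  14  14
142 143 140 144 143 139 119  81  58  48  39  27  17  14  12  13  13  11  16  14
141 141 144 144 143 139 111  74  64  65  52  37  23  20  11  12   8  15  13  12
140 144 145 143 142 140 108  74  67  63  65  57  41  21  14  16  14  15  12  13
143 140 146 143 145 138 112  78  69  66  67  67  53  32  13  19  18  10  15  12
144 145 144 146 147 138 113  82  67  67  71  66 
[... 291 characters left out ...]
 141 127  98  71  65  67  65  65  43  21  15   5  12   8  13
221 220 219 212 201 178 158 127  92  73  63  64  61  42  19   9  18  22  28  23
221 221 218 216 212 210 198 178 144 102  72  65  54  34  23  29  46  60  70  57
220 219 216 217 216 215 213 207 189 146  98  78  66  52  40  61  89 103 116  96
220 218 214 215 215 214 215 215 210 186 158 144 124 102  78  90 109 128 136 116
219 217 217 215 212 214 215 214 213 208 205 200 187 165 136 111 110 127 142 132
218 218 218 217 213 215 213 216 213 215 212 212 211 205 188 158 137 143 154 151
217 216 214 213 212 213 215 213 213 215 214 214 215 213 205 187 170 166 167 156
219 216 210 208 211 213 213 214 212 210 209 206 204 198 189 178 162 155 153 149
```

step_arm(
  steps=[0.3,2,0,30,0,0.3,0,0,35,0,0.3,0,0,15,0,0.3,0,0,7,0,0.3,0,0,4,0,0.3,0,0,0,0,0.3,0,0,2,0,0.3,0,0,2,0,0.3,0,0,0,0,0.3,0,0,0,0],
)

```text
time_s: 10.52
tool_pos: [0.564, 0.1526, 0.2598]
tool_rot: [180.0, 0.0, 86.5]
force: [0.3, 0.7, -1.0]
grip_width: 0.0333
grasp_force: 25.0
```

step_arm(
  steps=[0.3,0,0,2,0,0.3,0,0,2,0,0.3,0,0,0,0,0.3,0,0,0,0],
)

```text
time_s: 11.02
tool_pos: [0.5641, 0.1526, 0.2561]
tool_rot: [180.0, 0.0, 86.5]
force: [-1.7, -1.7, 5.4]
grip_width: 0.0333
grasp_force: 25.0
```

step_arm(
  steps=[0.45,0,0,0,0,0.5,0,0,0,0,0.55,0,0,0,0,0.55,0,0,0,0,0.55,0,0,-5,0,0.55,0,0,-10,0,0.55,0,0,-15,0,0.55,0,0,-30,0,0.55,0,0,-40,0,0.55,0,0,-40,0,0.55,0,0,0,0,0.55,0,0,0,0],
)

```text
time_s: 12.52
tool_pos: [0.5639, 0.1526, 0.3961]
tool_rot: [180.0, 0.0, 86.5]
force: [1.1, -0.6, -0.5]
grip_width: 0.0478
grasp_force: 0.0
```

```bash
python3 - <<'E'
from h import *
go(.4303,-.2015,.40)
c=env.read_camera("scene");im=c["image"][:,:,::-1]
d=env.read_camera("top");it=d["image"][:,:,::-1]
cv2.imwrite("pics/c5.png",np.hstack([cv2.resize(im[150:250,300:400],(400,400),interpolation=cv2.INTER_CUBIC),cv2.resize(it[150:250,240:340],(400,400),interpolation=cv2.INTER_CUBIC)]))
E
```

```text
t 12.53 pos [0.5639 0.1526 0.3961] rot [180.    0.   86.5] w 0.0478 F [ 1.1 -0.6 -0.5] q7 -31.4 -> mm [-361.6 -111.6   -3.8]
```

View pics/c5.png

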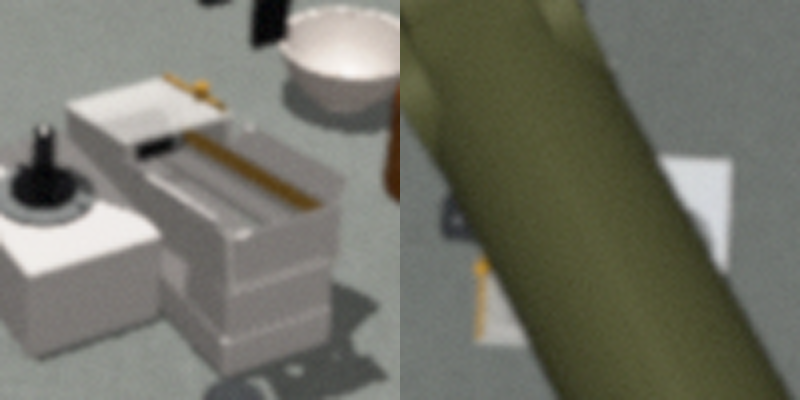

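The left half shows the first cell rolled under the cover: a dark strip at (155,147), with the open rear part empty. Now the second cell.

step_arm(
  steps=[0.7,-20,-6,0,0,0.7,-40,-12,0,0,0.7,-45,-14,0,0,0.7,-45,-14,0,0,0.7,-45,-14,0,0,0.7,-45,-14,0,0,0.7,-45,-14,0,0,0.7,-40,-12,0,0,0.7,-37,-12,0,0,0.7,0,0,0,-10,0.7,0,0,0,-10,0.7,0,0,0,-10],
)

```text
time_s: 14.12
tool_pos: [0.4296, -0.2019, 0.3947]
tool_rot: [-179.9, -0.1, 116.8]
force: [-0.5, 0.1, 0.3]
grip_width: 0.0609
grasp_force: 0.0
```

step_arm(
  steps=[0.7,0,0,0,-10,0.7,0,0,0,-10,0.7,0,0,0,-10,0.7,0,0,0,-10,0.7,0,0,0,-3,0.7,0,0,40,0,0.7,0,0,40,0,0.7,0,0,40,0,0.7,0,0,0,0,0.7,0,0,0,0,0.7,0,0,0,0],
)

```text
time_s: 15.5
tool_pos: [0.4308, -0.2022, 0.2775]
tool_rot: [-180.0, 0.2, 159.5]
force: [0.1, -0.9, -0.3]
grip_width: 0.0606
grasp_force: 0.0
```

```bash
python3 - <<'E'
from h import *
go(.4303,-.2015,.192)
c=env.read_camera("scene");im=c["image"]
# flat end face of cell a at predicted place, grey disc
u=np.array([np.cos(np.radians(159.7)),np.sin(np.radians(159.7)),0])
for l in(-.0275,-.0305,-.0335): print(l,proj(c,np.array([.4303,-.2015,.024])+l*u).round(1))
g=im.astype(int).sum(2)//3
x,y=proj(c,np.array([.4303,-.2015,.024])-.0305*u).astype(int);print(x-11,y-12);print("\n".join(" ".join("%3d"%v for v in r) for r in g[y-12:y+10,x-11:x+12]))
E
```

```text
t 15.5 pos [ 0.4308 -0.2022  0.2775] rot [-180.     0.2  159.5] w 0.0606 F [ 0.1 -0.9 -0.3] q7 88.7 -> mm [ 1.   0.5 85.5]
-0.0275 [207.7 241.5]
-0.0305 [207.7 242.2]
-0.0335 [207.7 243. ]
196 230
146 146 147 145 136 102  49  21  15  14  11   9   9  12  14  11   9  11  26  54  75  81  82
145 146 143 147 136 102  49  16  13  13  15  10   8  14  10   9   8  11  25  58  72  83  80
148 151 148 147 137 100  48  13  15  13   7  12  14  14  11  13  10  11  27  58  80  84  81
148 149 147 147 134 100  44  19  16  17  10  11   8  12   8   8   9  15  22  58  79  83  81
143 140 138 135 126  93  43  12  14  13  14  12  13  12   9   8   8   9  25  52  76  85  80
122 121 117 111 102  76  34  12  10  15  13  12  12  16  13  11  12   9  28  54  77  84  83
 90  88  86  84  74  55  26  14  15  14  19  18  19  21  18  12   9   7  26  58  80  87  84
 79  77  79  78  66  40  19  15  24  30  36  38  37  38  29  21  15  14  32  62  84  86  82
 78  79  79  78  63  44  25  25  45  53  61  67  69  64  57  49  36  17  29  61  84  86  80
 79  77  77  77  64  43  32  48  66  78  79  80  82  78  74  70  61  39  35
[... 420 characters left out ...]
  83  81  81  85  84  80  80  76  63  61  68  76  75  76
 79  79  80  79  78  73  63  67  72  77  80  80  82  81  82  75  67  63  68  76  77  75  77
 77  76  77  80  84  82  76  66  65  66  71  73  73  73  69  65  64  72  80  80  80  79  78
 80  79  79  81  84  87  83  75  66  59  62  61  63  69  73  76  81  85  87  85  82  78  82
 77  76  78  79  80  84  89  83  77  75  74  70  73  81  89  90  87  90  88  89  83  79  79
 79  78  77  79  82  84  85  87  82  83  81  79  81  89  94  93  87  88  84  85  82  77  77
 78  78  78  76  81  83  83  88  84  79  77  80  79  85  85  84  82  79  78  81  80  78  78
 77  74  77  79  77  78  81  80  82  76  74  77  77  80  80  77  77  77  76  77  81  78  80
```

The measured end face is at (207.6,242.1) and the prediction is (207.7,242.2), so I'm going down to grip.

step_arm(
  steps=[0.7,1,0,30,0,0.7,0,0,30,0,0.7,0,0,16,0,0.7,0,0,11,0,0.7,0,0,0,0,0.3,0,0,0,0,0.3,0,0,0,0,0.3,0,0,0,0,0.3,0,0,0,0,0.3,0,0,0,0],
  grip_force=25,
)

```text
time_s: 16.8
tool_pos: [0.4291, -0.202, 0.1891]
tool_rot: [-179.9, 0.0, 159.5]
force: [-1.4, -2.5, 2.9]
grip_width: 0.0336
grasp_force: 25.0
```

step_arm(
  steps=[0.3,0,0,-20,0,0.3,0,0,-40,0,0.3,0,0,-50,0,0.3,0,0,-50,0,0.3,0,0,-45,0,0.3,0,0,0,9,0.3,0,0,0,9,0.3,0,0,0,9,0.3,0,0,0,9,0.3,0,0,0,9,0.3,0,0,0,9,0.3,0,0,0,9],
)

```text
time_s: 18.3
tool_pos: [0.429, -0.2011, 0.3931]
tool_rot: [-180.0, -0.1, 96.2]
force: [0.8, -0.5, -0.7]
grip_width: 0.0334
grasp_force: 25.0
```

step_arm(
  steps=[0.3,0,0,0,9,0.3,0,0,0,0.8,0.3,0,0,0,0,0.3,0,0,0,0],
)

```text
time_s: 18.8
tool_pos: [0.4291, -0.2014, 0.3937]
tool_rot: [-180.0, -0.0, 86.8]
force: [0.5, -0.1, -0.9]
grip_width: 0.0336
grasp_force: 25.0
```

```bash
python3 -c "
from h import *
go(.5634,.1545,.36)"
```

```text
t 18.8 pos [ 0.4291 -0.2014  0.3937] rot [-180.    -0.    86.8] w 0.0336 F [ 0.5 -0.1 -0.9] q7 20.1 -> mm [362.9 114.1  33.7]
```

step_arm(
  steps=[0.3,20,6,0,0,0.3,40,13,0,0,0.3,45,14,0,0,0.3,45,14,0,0,0.3,45,14,0,0,0.3,45,14,0,0,0.3,45,14,0,0,0.3,40,13,0,0,0.3,38,12,0,0,0.3,0,0,33,0,0.3,0,0,0,0,0.3,0,0,0,0],
)

```text
time_s: 20.3
tool_pos: [0.5642, 0.1537, 0.3614]
tool_rot: [180.0, 0.0, 86.6]
force: [0.1, 0.3, -1.5]
grip_width: 0.0333
grasp_force: 25.0
```

step_arm(
  steps=[0.3,0,0,0,0,0.3,0,0,0,0],
)

```text
time_s: 20.55
tool_pos: [0.5642, 0.1539, 0.3617]
tool_rot: [179.9, 0.0, 86.6]
force: [0.6, 0.2, -1.7]
grip_width: 0.0335
grasp_force: 25.0
```

```bash
python3 - <<'E'
from h import *
go(.5634,.1575,.255)
c=env.read_camera("scene");g=c["image"].astype(int).sum(2)//3
p=env.get_obs()["tool_pos"];u=np.array([np.cos(np.radians(86.7)),np.sin(np.radians(86.7)),0])
for l in(-.0245,-.0275,-.0305,-.0335): print(l,proj(c,p-[0,0,.165]+l*u).round(1))
x,y=proj(c,p-[0,0,.165]-.0285*u).astype(int);print(x-9,y-11);print("\n".join(" ".join("%3d"%v for v in r) for r in g[y-11:y+12,x-9:x+11]))
E
```

```text
t 20.55 pos [0.5642 0.1539 0.3617] rot [179.9   0.   86.6] w 0.0335 F [ 0.6  0.2 -1.7] q7 -33.5 -> mm [  3.5  -1.1 106.7]
-0.0245 [350.7 164. ]
-0.0275 [349.6 164.3]
-0.0305 [348.5 164.6]
-0.0335 [347.5 164.9]
340 153
143 140 141 142 140 143 146 144 145 134 107  58  19  14  16   9  15  21  21  41
142 145 142 141 141 144 144 144 144 137 108  62  24  14  17  18  18  14  19  31
141 145 142 143 142 140 142 142 138 137 105  57  20  16  11  13  13   9  15  18
142 144 142 143 144 142 137 132 127 114  86  49  22  12  10   8  12  15  14  15
140 142 141 141 139 132 122 111  93  70  48  27  15  10  10  12  13  13  13  13
147 143 142 143 138 116  88  70  51  35  21  12  14  14  12   9  14  13  15   3
141 145 146 140 132 102  66  55  47  34  23  16  13  13  10  10  14  10  14  10
142 144 141 141 121  92  68  63  61  57  40  21   7  15  14  17  12  18  20  15
143 145 142 139 117  88  68  67  68  66  51  30  19   9  15  12  16  13  17  13
141 140 144 136 111  81  70  70  69  64  54  37  23  16  11  10   5  13  14  13
143 144 143 138 118  88  67  64  64  67  59  40  23  16  17  15  13  13   8  16
14
[... 257 characters left out ...]
 121  90  67  62  66  64  51  28  17  10  11  13  16  16  17
144 137 138 144 143 133 109  79  67  66  62  45  25  16  14  16  18  32  40  42
161 140 137 141 142 142 124  95  73  67  61  41  31  31  38  44  55  74  87  89
196 171 153 139 134 138 137 118  91  65  59  55  59  74  89  95 109 118 131 123
213 207 190 166 142 135 136 130 108  83  75  85 100 119 130 132 136 140 142 132
218 217 210 201 182 159 143 133 109  92  89 103 127 136 142 143 146 145 146 136
219 219 215 213 208 199 179 157 120  88  81 100 122 143 145 144 147 146 145 141
218 216 215 215 215 214 208 193 156 113 101 107 120 132 135 141 146 148 147 145
217 213 213 214 215 215 215 207 188 167 155 143 128 116 113 125 137 144 147 145
```

step_arm(
  steps=[0.3,5,-1,0,0,0.3,0,0,35,0,0.3,0,0,35,0,0.3,0,0,17,0,0.3,0,0,9,0,0.3,0,0,4,0,0.3,0,0,3,0,0.3,0,0,2,0,0.3,0,0,0,0,0.3,0,0,0,0],
)

```text
time_s: 21.85
tool_pos: [0.5633, 0.1594, 0.256]
tool_rot: [180.0, 0.0, 86.7]
force: [0.0, 0.3, -1.4]
grip_width: 0.0336
grasp_force: 25.0
```

step_arm(
  steps=[0.3,0,0,2,0,0.3,0,0,1.5,0,0.3,0,0,0,0,0.3,0,0,0,0],
)

```text
time_s: 22.35
tool_pos: [0.5632, 0.1594, 0.2522]
tool_rot: [-180.0, 0.0, 86.7]
force: [-0.5, 0.5, -0.3]
grip_width: 0.0332
grasp_force: 25.0
```

Nearly touching (within about 1 mm), so I'll release, lift and look.

step_arm(
  steps=[0.45,0,0,0,0,0.5,0,0,0,0,0.55,0,0,0,0,0.55,0,0,0,0,0.55,0,0,-5,0,0.55,0,0,-10,0,0.55,0,0,-15,0,0.55,0,0,-30,0,0.55,0,0,-40,0,0.55,0,0,-40,0,0.55,0,0,0,0,0.55,0,0,0,0],
)

```text
time_s: 23.85
tool_pos: [0.563, 0.1593, 0.3925]
tool_rot: [180.0, 0.0, 86.7]
force: [0.1, -0.0, -0.3]
grip_width: 0.0479
grasp_force: 0.0
```

step_arm(
  steps=[0.7,-20,0,0,0,0.7,-40,0,0,0,0.7,-45,0,0,0,0.7,-45,0,0,0,0.7,-45,0,0,0,0.7,-45,0,0,0,0.7,-20,0,0,0,0.7,0,0,0,0,0.7,0,0,0,0],
)

```text
time_s: 24.98
tool_pos: [0.5483, -0.0977, 0.3921]
tool_rot: [-180.0, -0.1, 86.9]
force: [0.1, 1.1, 0.6]
grip_width: 0.0606
grasp_force: 0.0
```

```bash
python3 - <<'E'
from h import *
go(.483,.066,.40)
c=env.read_camera("scene");im=c["image"][:,:,::-1]
d=env.read_camera("top");it=d["image"][:,:,::-1]
cv2.imwrite("pics/c6.png",np.hstack([cv2.resize(im[160:235,295:370],(400,400),interpolation=cv2.INTER_CUBIC),cv2.resize(it[180:245,258:323],(400,400),interpolation=cv2.INTER_CUBIC)]))
yw=np.radians(-3.3);R=np.array([[np.cos(yw),-np.sin(yw)],[np.sin(yw),np.cos(yw)]])
for n,cc,s,o in(("scene",c,400/75,(295,160)),("top",d,400/65,(258,180))):
  for px,z in((-.083,.061),(-.05,.068)):
    for l in(-.0305,.0305): print(n,px,l,((proj(cc,[*(np.array([.5206,.1099])+R@[px,.05+l]),z])-o)*s).round())
E
```

```text
t 24.98 pos [ 0.5483 -0.0977  0.3921] rot [-1.80e+02 -1.00e-01  8.69e+01] w 0.0606 F [0.1 1.1 0.6] q7 -3.2 -> mm [159.9 -74.2  -7.6]
scene -0.083 -0.0305 [155. 142.]
scene -0.083 0.0305 [256. 114.]
scene -0.05 -0.0305 [186. 162.]
scene -0.05 0.0305 [289. 133.]
top -0.083 -0.0305 [155. 287.]
top -0.083 0.0305 [ 30. 281.]
top -0.05 -0.0305 [158. 218.]
top -0.05 0.0305 [ 32. 213.]
```

View pics/c6.png

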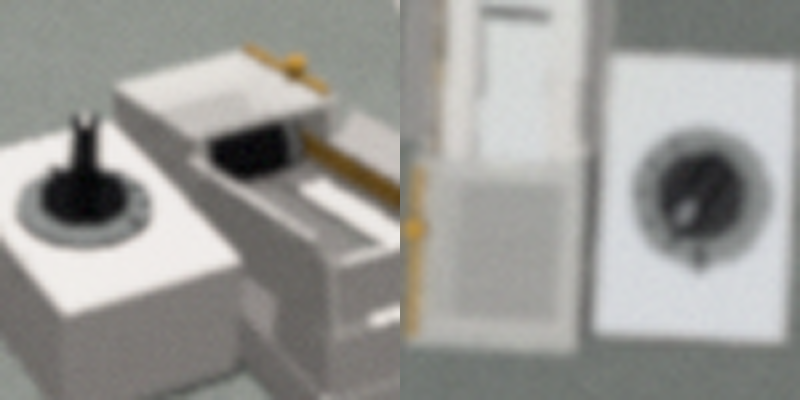

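Both cells lie side by side under the cover (dark block at cols 452–560, rows 185–320 in the right half, matching the two homes), with the steel end towards the brass strip. The pointer at (688,212) is about 35–40° clockwise of the long mark at (700,258), so the switch is at the first click and needs +90°.

step_arm(
  steps=[0.5,0,0,0,-10,0.5,0,0,0,-10,0.5,0,0,0,-10,0.5,0,0,0,-10,0.5,0,0,0,-10,0.5,0,0,0,-10,0.5,0,0,0,0,0.5,0,0,0,0],
)

```text
time_s: 26.08
tool_pos: [0.5483, -0.0994, 0.3923]
tool_rot: [180.0, 0.0, 146.6]
force: [-0.0, 0.5, -0.4]
grip_width: 0.0438
grasp_force: 0.0
```

```bash
python3 -c "
from h import *
go(.483,.066,.34)"
```

```text
t 26.07 pos [ 0.5483 -0.0994  0.3923] rot [180.    0.  146.6] w 0.0438 F [-0.   0.5 -0.4] q7 54.5 -> mm [145.6 102.2  52.3]
```

step_arm(
  steps=[0.5,25,17,0,0,0.5,40,28,0,0,0.5,40,28,0,0,0.5,40,29,0,0,0.5,0,0,35,0,0.5,0,0,17,0,0.5,0,0,0,0,0.5,0,0,0,0],
)

```text
time_s: 27.08
tool_pos: [0.4836, 0.0642, 0.3409]
tool_rot: [179.9, 0.0, 146.6]
force: [-0.4, -0.3, 1.0]
grip_width: 0.0437
grasp_force: 0.0
```

```bash
python3 - <<'E'
from h import *
go(.483,.066,.27)
c=env.read_camera("scene");im=c["image"][:,:,::-1]
cv2.imwrite("pics/c7.png",cv2.resize(im[130:230,270:370],(600,600),interpolation=cv2.INTER_CUBIC))
E
```

```text
t 27.07 pos [0.4836 0.0642 0.3409] rot [179.9   0.  146.6] w 0.0437 F [-0.4 -0.3  1. ] q7 41.5 -> mm [ 1.5  1.1 70.9]
```

View pics/c7.png

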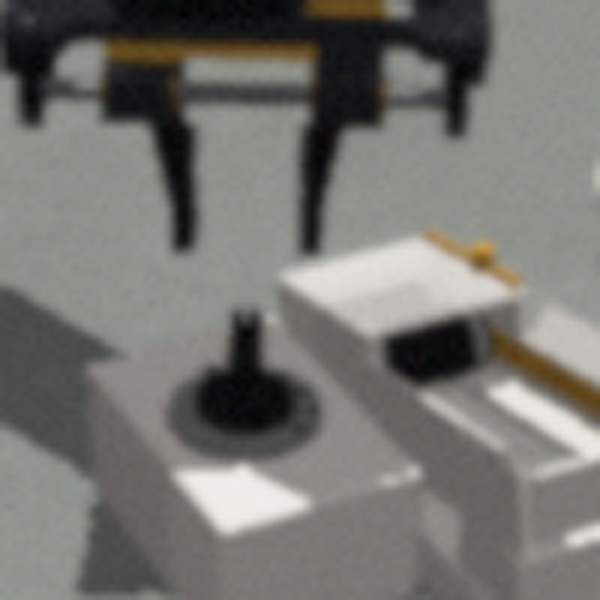

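The bar is seen end-on at (245,340), midway between the fingers, which confirms its heading of about 147° (first click). Next: go down, grip and turn 90° clockwise.

step_arm(
  steps=[0.5,1,1,30,0,0.5,0,0,25,0,0.5,0,0,10,0,0.5,0,0,5,0,0.5,0,0,0,0,0.05,0,0,0,0,0.05,0,0,0,0,0.05,0,0,0,0,0.05,0,0,0,0,0.05,0,0,0,0],
  grip_force=25,
)

```text
time_s: 28.38
tool_pos: [0.4823, 0.0648, 0.2702]
tool_rot: [-179.8, -0.0, 146.6]
force: [-3.9, -3.1, 5.3]
grip_width: 0.0125
grasp_force: 25.0
```

step_arm(
  steps=[0.05,0,0,0,6,0.05,0,0,0,6,0.05,0,0,0,6,0.05,0,0,0,6,0.05,0,0,0,6,0.05,0,0,0,6,0.05,0,0,0,6,0.05,0,0,0,6,0.05,0,0,0,6,0.05,0,0,0,6,0.05,0,0,0,6,0.05,0,0,0,6],
)

```text
time_s: 29.88
tool_pos: [0.4835, 0.0653, 0.2703]
tool_rot: [179.8, 0.0, 74.5]
force: [4.1, -1.8, -3.6]
grip_width: 0.0128
grasp_force: 25.0
```

step_arm(
  steps=[0.05,0,0,0,6,0.05,0,0,0,6,0.05,0,0,0,6,0.05,0,0,0,0,0.05,0,0,0,0,0.05,0,0,0,0,0.05,0,0,0,0],
)

```text
time_s: 30.75
tool_pos: [0.4839, 0.065, 0.2703]
tool_rot: [179.8, -0.1, 56.6]
force: [5.8, -3.0, -5.5]
grip_width: 0.0127
grasp_force: 25.0
```

Release, lift and move aside to look.

step_arm(
  steps=[0.3,0,0,0,0,0.5,0,0,0,0,0.5,0,0,0,0,0.5,0,0,-15,0,0.5,0,0,-40,0,0.5,0,0,-40,0,0.5,0,0,-30,0,0.5,-30,20,0,0,0.5,-50,35,0,0,0.5,-50,35,0,0,0.5,-50,35,0,0,0.5,0,0,0,0],
)

```text
time_s: 32.25
tool_pos: [0.4874, -0.1588, 0.3958]
tool_rot: [180.0, 0.0, 56.2]
force: [-0.1, 1.1, -0.1]
grip_width: 0.0435
grasp_force: 0.0
```

```bash
python3 - <<'E'
from h import *
go(.483,.066,.27)
c=env.read_camera("scene");im=c["image"][:,:,::-1]
d=env.read_camera("top");it=d["image"][:,:,::-1]
cv2.imwrite("pics/c8.png",np.hstack([cv2.resize(im[160:235,295:370],(400,400),interpolation=cv2.INTER_CUBIC),cv2.resize(it[180:245,258:323],(400,400),interpolation=cv2.INTER_CUBIC)]))
E
```

```text
t 32.25 pos [ 0.4874 -0.1588  0.3958] rot [180.    0.   56.2] w 0.0435 F [-0.1  1.1 -0.1] q7 -20.7 -> mm [ 184.3 -129.   125.6]
```

View pics/c8.png

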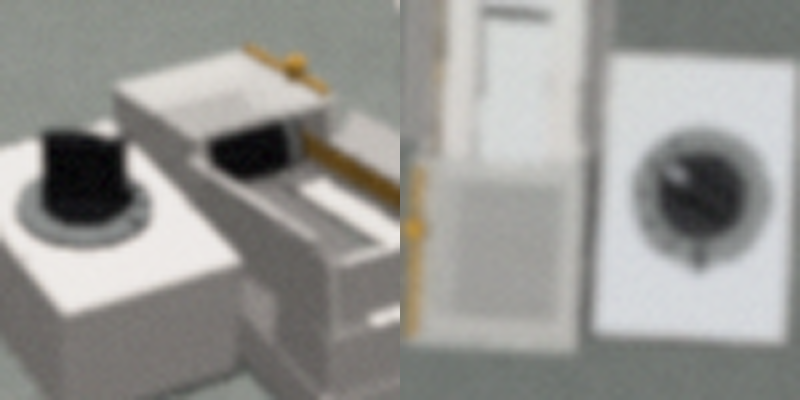

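The pointer has swung to (678,175), a 90° turn that puts it at the fourth click. Both cells are still home, and the gripper is clear. Handing in.

```bash
python3 -c "
from h import *
print(env.sign_off())"
```

```text
the job is handed in; nothing more can be done
None
```

I loaded both large cells into the front of the chute with their nubs towards the brass strip, then turned the rotary switch from the first to the fourth click, released it, and handed the job in at about 32 s (no verdict was returned).

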